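# Scrub the dried residue out of a beaker with a bottle brush

## Task

One of the two clamped beakers has a dark red stripe of dried residue down its inside wall, below the blue pouring lip: take the bottle brush from its blue holder and, with the bristles pressed lightly on that stripe, start at its bottom and scrub up and back down along its full length three times. Then stand the brush back in its holder, upright with its head right down, setting it down rather than dropping it, and let go. Work gently, and leave the clean beaker and everything else on the bench alone.

Things in the scene. Friction and masses are not known exactly. Their poses are not given: they have to be found in the camera images.
- stained_beaker: clear beaker with a dark red stripe inside, clamped upright on a grey round base fixed to the bench. Origin: centre of the base's underside, on the table; z up, +x towards the blue pouring lip and stripe. Base 110 mm across, 12 high. Beaker 76 inside, 82 outside diameter; inner floor at z 17, rim at z 132. Three 8 mm clamp posts outside the wall, 47 mm from the axis, up to z 59
- stripe_low (a point): lower end of the red stripe: on the inner wall, 38 mm from the beaker's axis towards its +x, z 32 mm. The stripe is 36 mm wide and 85 mm long, straight up
- stripe_high (a point): upper end of the red stripe, on the inner wall at z 117 mm
- clean_beaker: the same clamped beaker with the same sizes and axes, without a stripe; leave it alone
- brush_holder: blue round cup on a 90 mm foot, fixed to the bench. Origin: centre of its underside, z up. Cup inside diameter 44, outside 52, inner floor at z 10 mm, rim at z 81 mm
- brush: bottle brush, 201 mm long, 90 g, standing head down in the holder. Origin: centre of the tip's flat underside, z along the brush to the handle. Green square handle 22 x 22 mm, flats facing its x and y, z 128 to 195; springy 6 mm steel wire, z 40 to 122; round white bristle head, 32 mm across, z 0 to 40
- brush_head: the wire and bristle head of the brush, springy: it bends to any side about the neck, the head giving about 6 mm per newton; origin at the springy neck, 122 mm above the tip, z along the wire towards the handle
- brush_grip (a point): point on the brush's axis in the handle, 163 mm above the tip: where to grip
- head_center (a point): centre of the bristle head, 20 mm above the tip
- brush_tip (a point): centre of the flat underside of the bristle head
- wash_bottle: bystander: white bottle, 64 mm across, 150 mm tall; origin at its underside
- reagent_jar: bystander: amber jar, 44 mm across, 60 mm tall; origin at its underside
- small_jar: bystander: clear jar with a red lid, 40 mm across, 55 mm tall; origin at its underside
- enamel_cup: bystander: white mug, 80 mm across, 85 mm tall; origin at its underside
- tip_box: bystander: blue pipette tip box, 90 x 120 x 60 mm; origin at its underside
There are look-alikes about, which are no part of the job. Leave any green look-alike of the stained_beaker alone.

How it is judged:
By the outcome, as a careful person would: the job done as asked, in the order asked, and still so for the second after the job is handed in, with the robot touching nothing.
It also fails if it takes over 67 s, if anything falls off the work surface, if the arm or the gripper's body presses on something with over 40 N, if the wrist force passes 120 N, or if a joint passes its speed limit or range.

## Robot

A 6-joint arm with a two-finger parallel gripper is mounted at the origin on the work surface. World frame = base frame: x ahead of the robot, y to its left, z up, the work surface at z = 0. Lengths are in mm, angles in rad, forces in N, time in s.
With the tool pointing down it reaches from about 350 to 725 mm from the base axis. Payload 4.3 kg.
Tool frame: the origin (TCP) lies midway between the tips of the shut fingers; the grasp point (between the pads) lies 19 mm behind it; z points along the fingers, y is the line along which they close (so a half turn about z gives the same grasp; the last joint's range is limited). The gripper opens to 85 mm and grips with 20 to 120 N. Pads are 22 mm wide; open, the fingers measure 114 mm over their backs; the gripper's body (76 mm by 85 mm) begins 54 mm behind the grasp point. The pads swing forward as they close: fully open they stand 13 mm farther back than shut.
Start: joints at [1.173, 0.377, 0.081, 1.274, 0, 1.46], TCP at [163.216, 551.387, 231.329] pointing down, gripper open.
Joint ranges: [-2.72, 2.72], [-0.84, 1.66], [-1.02, 1.22], [-1.77, 2.12], [-1.37, 1.28], [-3.14, 3.14]. Speed limits (rad/s): [2.57, 2.57, 3.14, 3.14, 3.14, 3.14].

## Interface

Orientations are given as a unit quaternion [x, y, z, w].
In Python, from rig import manip gives the robot as it stands. Calls block until the motion is done:
- manip.movep(position, orientation): joint-space move of the TCP to a pose.
- manip.line_to(position, attitude=None, max_speed=150, stop_force=None): straight line of the TCP; attitude=None keeps the orientation; max_speed is the mean speed in mm/s. With stop_force (N) it stops when the force on the tool has changed by that much, and returns True; else False.
- manip.movej(angles): joint-space move.
- manip.move_gripper(opening, strength=None): finger opening in mm; strength is the grip in N (None keeps the last); returns when the fingers have stopped.
- manip.hold(seconds).
- manip.inverse_kinematics(position, orientation): joint angles nearest the present ones, or None.
- manip.read_state(): the state.
- manip.grab_frame(name): name is "scene" or "side" or "wrist"; returns a dict with "color" (480x640x3 uint8, red, green, blue), "fx", "fy", "cx", "cy" (pixels), "T" (4x4, takes a point from camera to world coordinates). Camera axes: x right, y down, z forward; pixel columns grow to the right and rows downward; lengths in mm; the calibration is good to about 2 mm. A picture is of the moment at which its call begins. There is no depth.
A pose or a line that the arm cannot do raises manip.Unreachable and nothing moves.
- manip.sign_off(): hands the job in; it is judged then, once.
The state is a dict: "clock": time; "qpos": joint angles; "joint_velocities": joint speeds; "joint_torque": joint torques, N m; "ee_pos": TCP position; "ee_rot": TCP orientation; "wrist_force": force on the tool from outside, world axes, zero at the start; "moment": the same for the moment, N m; "gripper_width": finger opening in mm; "gripper_force": force on a finger pad.
Only numpy, scipy, OpenCV 4.12 (cv2) and the standard library are available. Lean on these libraries where they do the work, as an engineer would, in place of code of your own. Each camera call takes 0.05 s, during which the arm holds its last target. There are 200 camera calls.

## Working session

There is one attempt and no reset: what is moved stays moved. The work goes in short steps, each a Python script; the robot and the scene stay as the last script left them, time stands still between calls to the robot, and variables do not carry over. Pictures are saved under pics/ and viewed, at most 10 in all, crops included, and the job is handed in when it is done.

```bash
ls; mkdir -p pics; python3 - <<'E'
from rig import manip
import cv2,numpy as np
for n in("scene","side","wrist"):
    f=manip.grab_frame(n); np.savez(f"pics/{n}0.npz",**f); cv2.imwrite(f"pics/{n}0.png",f["color"][:,:,::-1]); print(n,f["fx"],f["cx"],f["cy"],np.round(f["T"],3).tolist())
s=manip.read_state();print(s["clock"],s["ee_rot"],s["gripper_width"])
E
```

```text
pics
scene 441.1970051876972 322.60516193715705 238.56656383397825 [[-0.154, 0.838, -0.523, 1106.17], [0.988, 0.132, -0.081, 130.415], [0.001, -0.529, -0.848, 1018.454], [0.0, 0.0, 0.0, 1.0]]
side 524.4424277223409 333.9855320750019 238.3070555429653 [[0.715, -0.431, 0.551, -145.092], [-0.699, -0.46, 0.548, -651.513], [0.018, -0.777, -0.63, 940.724], [0.0, 0.0, 0.0, 1.0]]
wrist 365.9547845992518 317.6522193272037 236.33833366747328 [[0.283, 0.915, 0.287, 89.566], [0.959, -0.27, -0.087, 572.57], [-0.002, 0.3, -0.954, 373.069], [0.0, 0.0, 0.0, 1.0]]
0.15 [ 1.43368908e-01  9.89668983e-01 -7.85954267e-04 -2.05072431e-04] 85.44642313060704
```

View pics/scene0.png

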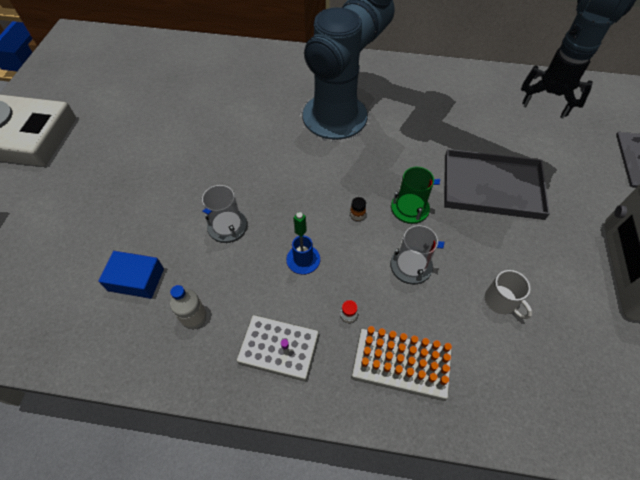

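View pics/side0.png

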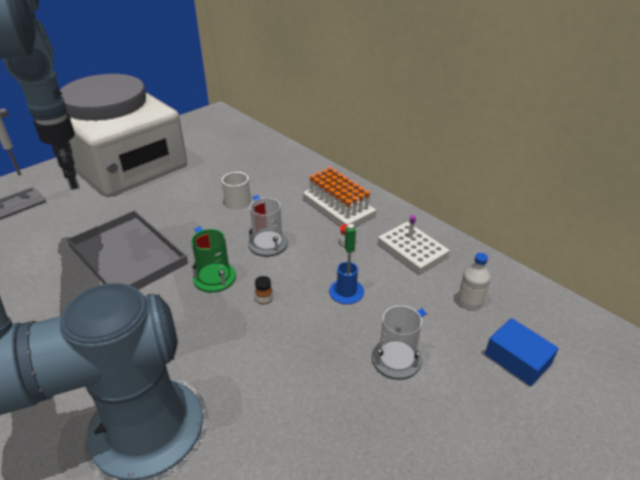

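The stained beaker is the grey-based one at scene (415,255), side (267,235), with its lip at scene (441,245), side (256,198). The holder is at scene (303,258), side (347,290), with the green handle at scene (300,222), side (350,238). Next I'll get coarse positions from these.

```bash
cat > h.py <<'E'
import numpy as np,cv2
from scipy.spatial.transform import Rotation as R
def ray(f,u,v):
    d=f["T"][:3,:3]@np.array([(u-f["cx"])/f["fx"],(v-f["cy"])/f["fy"],1]);return f["T"][:3,3],d/np.linalg.norm(d)
def plane(f,u,v,z):
    o,d=ray(f,u,v);return o+d*(z-o[2])/d[2]
def tri(rays):
    A=sum(np.eye(3)-np.outer(d,d) for o,d in rays);b=sum((np.eye(3)-np.outer(d,d))@o for o,d in rays)
    return np.linalg.solve(A,b)
def proj(f,p):
    c=np.linalg.inv(f["T"])@np.append(p,1);return np.array([f["fx"]*c[0]/c[2]+f["cx"],f["fy"]*c[1]/c[2]+f["cy"]])
def mask(f,lo,hi):
    return cv2.inRange(cv2.cvtColor(f["color"],cv2.COLOR_RGB2HSV),np.array(lo),np.array(hi))
def blobs(m,amin=8):
    n,_,s,c=cv2.connectedComponentsWithStats(m);return [(int(s[i][4]),s[i][:4].tolist(),c[i].round(1).tolist()) for i in range(1,n) if s[i][4]>=amin]
def down(yaw): # tool z down; tool y at angle yaw in world
    y=np.array([np.cos(yaw),np.sin(yaw),0]);z=np.array([0,0,-1.]);return R.from_matrix(np.c_[np.cross(y,z),y,z]).as_quat()
E
python3 - <<'E'
from h import *
S=dict(np.load("pics/scene0.npz"));D=dict(np.load("pics/side0.npz"))
for n,f,r in(("scene",S,(180,140,480,300)),("side",D,(180,140,460,400))):
    for c,lo,hi in(("blue",(105,150,60),(130,255,255)),("green",(45,120,30),(80,255,255)),("red",(0,130,50),(8,255,160)),("red2",(172,130,50),(180,255,160))):
        m=mask(f,lo,hi);k=np.zeros_like(m);k[r[1]:r[3],r[0]:r[2]]=255
        print(n,c,blobs(m&k))
E
```

```text
scene blue [(30, [434, 179, 6, 6], [436.6, 181.4]), (31, [203, 208, 9, 6], [206.8, 210.6]), (532, [287, 235, 33, 39], [302.6, 258.9]), (37, [437, 241, 7, 7], [440.4, 244.4]), (33, [180, 286, 4, 11], [181.2, 290.7])]
scene green [(1606, [391, 167, 43, 56], [413.0, 195.3]), (162, [294, 215, 12, 22], [299.5, 225.1])]
scene red [(9, [430, 180, 2, 5], [430.4, 181.8]), (14, [433, 241, 3, 7], [433.8, 244.0])]
scene red2 []
side blue [(11, [254, 196, 5, 3], [255.7, 197.0]), (19, [195, 227, 7, 5], [197.8, 228.8]), (870, [330, 263, 34, 41], [346.3, 286.0]), (30, [419, 309, 7, 7], [421.7, 312.0])]
side green [(178, [346, 228, 9, 24], [349.6, 239.2]), (1606, [192, 230, 43, 62], [212.1, 263.9])]
side red [(76, [255, 204, 10, 10], [259.9, 208.5]), (10, [341, 230, 4, 4], [342.7, 231.6]), (119, [197, 235, 13, 12], [203.0, 241.2])]
side red2 []
```

```bash
python3 - <<'E'
from h import *
S=dict(np.load("pics/scene0.npz"));D=dict(np.load("pics/side0.npz"))
print("lip",tri([ray(S,440.4,244.4),ray(D,255.7,197.0)]))
print("handle",tri([ray(S,299.5,225.1),ray(D,349.6,239.2)]))
print("foot S",plane(S,303.5,260.5,6),"D",plane(D,346.7,292,6))
print("base S",plane(S,411.5,264.5,12),"D",plane(D,267.5,241,12))
print("clean S",plane(S,226.5,226,12))
print("clean lip",tri([ray(S,206.8,210.6),ray(D,421.7,312)]))
print("jar",plane(S,358,212,20),plane(S,349,312,55), "mug",plane(S,511,295,50))
E
```

```text
lip [532.23050491 322.50279088 131.76336726]
handle [554.38370292  -8.38855867 169.17052597]
foot S [556.78335583  -4.76262746   6.        ] D [546.19754242 -13.96055525   6.        ]
base S [528.23865598 274.91210887  12.        ] D [524.00505558 274.01262243  12.        ]
clean S [ 486.49949851 -231.1920646    12.        ]
clean lip [ 524.45427297 -248.81848769  132.39037604]
jar [389.66128189 119.11343565  20.        ] [702.05317076 130.89423663  55.        ] mug [596.54368464 509.26710822  50.        ]
```

```bash
python3 - <<'E'
from rig import manip
from h import *
def go(p,yaw0):
    best=None;q0=np.array(manip.read_state()["qpos"])
    for yaw in(yaw0,yaw0+np.pi):
        q=manip.inverse_kinematics(p,down(yaw))
        if q is not None and (best is None or abs(q-q0).max()<best[0]): best=(abs(q-q0).max(),yaw)
    print(best); manip.movep(p,down(best[1]))
for n,p in(("wb",[470,274,320]),("wh",[500,-9,320])):
    go(p,np.pi/2); f=manip.grab_frame(n and "wrist");np.savez(f"pics/{n}.npz",**f);cv2.imwrite(f"pics/{n}.png",f["color"][:,:,::-1])
    s=manip.read_state();print(s["clock"],np.round(s["qpos"],2),np.round(f["T"],2).tolist())
a=[cv2.imread(f"pics/{n}.png") for n in("wb","wh")];cv2.imwrite("pics/w1.png",cv2.resize(np.hstack(a),(800,300),interpolation=cv2.INTER_AREA))
E
```

```text
(np.float64(1.049267667188671), 1.5707963267948966)
1.7583 [0.41 0.31 0.21 1.47 0.   0.41] [[-0.0, 0.95, 0.3, 392.9], [1.0, 0.0, 0.0, 274.3], [-0.0, 0.3, -0.95, 462.4], [0.0, 0.0, 0.0, 1.0]]
(np.float64(0.557765293833062), 1.5707963267948966)
2.9083 [-0.14  0.22  0.09  1.44  0.   -0.14] [[-0.0, 0.95, 0.3, 423.39], [1.0, 0.0, 0.0, -8.42], [0.0, 0.3, -0.95, 462.6], [0.0, 0.0, 0.0, 1.0]]
```

View pics/w1.png

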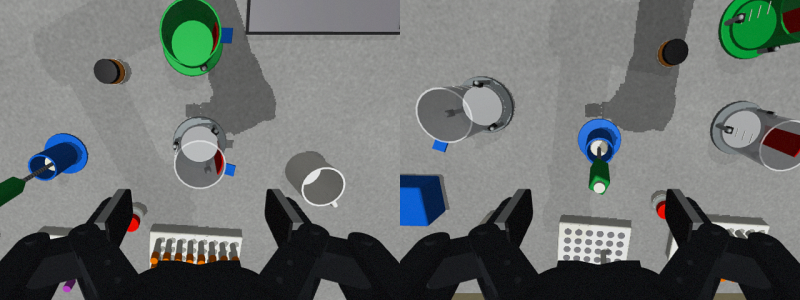

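Left panel: the stained beaker's rim ellipse is centred near full-image (322,262), with its lip near (368,272). Right panel: the holder is near (318,225), with the handle at (318,285). Now enlarged crops and mask numbers.

```bash
python3 - <<'E'
from h import *
B=dict(np.load("pics/wb.npz"));H=dict(np.load("pics/wh.npz"))
print("blue wb",blobs(mask(B,(100,150,60),(130,255,255)),30));print("blue wh",blobs(mask(H,(100,150,60),(130,255,255)),30))
g=mask(H,(50,120,20),(80,255,255));g[:,450:]=0;print("green",blobs(g,30))
a=B["color"][170:320,255:405];b=H["color"][180:330,245:395]
cv2.imwrite("pics/c1.png",np.hstack([cv2.resize(x,(400,400),interpolation=cv2.INTER_CUBIC) for x in(a,b)])[:,:,::-1])
E
```

```text
blue wb [(422, [352, 44, 21, 25], [362.4, 56.4]), (4448, [45, 213, 95, 76], [95.9, 250.3]), (269, [359, 261, 18, 21], [367.5, 271.1])]
blue wh [(3011, [285, 190, 69, 71], [318.7, 220.8]), (316, [51, 224, 26, 19], [63.5, 233.2]), (5170, [0, 280, 73, 82], [32.1, 320.0])]
green [(1157, [302, 253, 34, 58], [318.7, 278.0])]
```

View pics/c1.png

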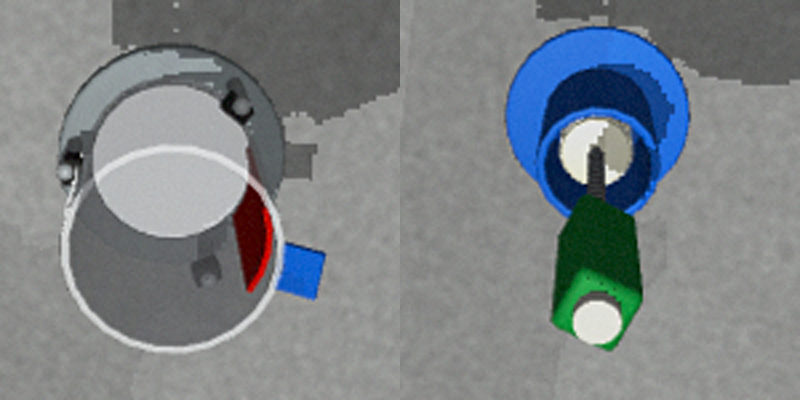

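The crops show the rim ellipse centred at full-image (319.9,263.4), the cup rim at (319.3,241.9), and the handle's top face at (318.9,296) with clear corners.

```bash
python3 - <<'E'
from h import *
B=dict(np.load("pics/wb.npz"));H=dict(np.load("pics/wh.npz"))
c=plane(B,319.9,263.4,132);l=plane(B,367.5,271.1,130);print("rim",c,"lip",l,"ang",np.degrees(np.arctan2(*(l-c)[1::-1])))
fl=plane(B,255+171/2.667,170+161/2.667,17);print("floor",fl)
print("cup",plane(H,319.3,241.9,81),"foot",plane(H,319.2,223,5),"cap",plane(H,318.9,301,211))
P=[plane(H,245+(x-400)/2.667,180+y/2.667,205) for x,y in((585,270),(642,293),(610,350),(552,325))]
print("top",np.mean(P,0))
for i in range(4):
    e=P[(i+1)%4]-P[i];print(np.linalg.norm(e),np.degrees(np.arctan2(e[1],e[0])))
print(B["T"][:3,:3].round(3))
E
```

```text
rim [524.15077621 276.57006735 132.        ] lip [532.9762843 323.3201334 130.       ] ang 79.30947708597037
floor [524.84587438 276.21560603  17.        ]
cup [549.93641031  -6.33567087  81.        ] foot [549.33419622  -6.13055876   5.        ] cap [554.3465318   -7.20297504 211.        ]
top [553.29437652  -7.15011818 205.        ]
18.04629221433695 66.32231263675958
20.680986911307492 -26.280663085213074
18.925424298726206 -115.62919541683661
20.09660661765296 151.16246931244297
[[-0.002  0.954  0.3  ]
 [ 1.     0.002  0.   ]
 [-0.     0.3   -0.954]]
```

```bash
python3 - <<'E'
from rig import manip
from h import *
H=dict(np.load("pics/wh.npz"));print("head top",plane(H,318.9,237,50))
yaw=np.radians(64.2);q=down(yaw)
manip.movep([552.5,-7,250],q); manip.line_to([552.5,-7,154],max_speed=80)
s=manip.read_state();print(s["clock"],s["wrist_force"])
manip.move_gripper(15,30);s=manip.read_state();print(s["gripper_width"],s["gripper_force"],s["wrist_force"],s["ee_pos"])
manip.line_to([552.5,-7,312],max_speed=80);manip.hold(.5)
s=manip.read_state();print(s["clock"],s["gripper_width"],s["wrist_force"],s["ee_pos"])
for n in("scene","side"):
    f=manip.grab_frame(n);np.savez(f"pics/{n}2.npz",**f);u,v=proj(f,[552.5,-7,170]).astype(int);print(u,v)
    cv2.imwrite(f"pics/{n}2.png",cv2.resize(f["color"][v-50:v+50,u-50:u+50],(400,400),interpolation=cv2.INTER_CUBIC)[:,:,::-1])
cv2.imwrite("pics/c2.png",np.hstack([cv2.imread(f"pics/{n}2.png") for n in("scene","side")]))
E
```

```text
head top [554.1121571   -6.65842663  50.        ]
4.7833 [-0.26947319  0.61782886  0.49836107]
21.558588604930318 34.23841059207916 [-0.53584353  0.38640593  1.74608756] [552.62246234  -6.97790424 154.15375543]
8.0 21.58614565284673 [-0.32828904  0.56441901 -1.12203402] [552.49789408  -7.02706437 312.00728892]
300 224
348 239
```

View pics/c2.png

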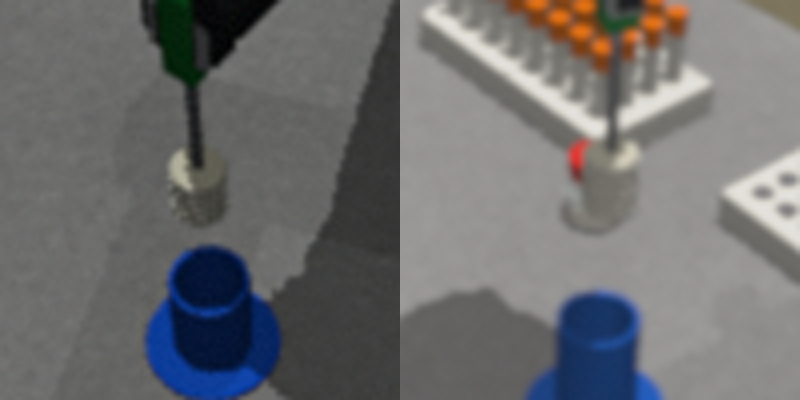

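The brush is gripped and clear of the cup. The head centre is at scene (299.3,220.5) and side (350.5,235.8), and the empty cup's rim at scene (302.5,244.5) and side (347.5,268.5).

```bash
python3 - <<'E'
from h import *
S=dict(np.load("pics/scene2.npz"));D=dict(np.load("pics/side2.npz"))
for n,a,b in(("head",(299.3,220.5),(350.5,235.8)),("cup",(302.5,244.5),(347.5,268.5)),):
    p=tri([ray(S,*a),ray(D,*b)]);print(n,p,proj(S,p)-a,proj(D,p)-b)
print(proj(S,[552.5,-7,188]),proj(D,[552.5,-7,188]))
E
```

```text
head [551.99523656 -10.43376358 182.62261536] [-0.59479529  0.29354104] [-0.62322731 -0.20788316]
cup [551.8593636   -6.50626065  77.735298  ] [-0.35721816  0.17237356] [-0.38539349 -0.12304063]
[300.0418356  219.83855011] [349.05045391 233.00367385]
```

```bash
cat >> h.py <<'E'
C=np.array([524.5,276.4,0]);phi=np.radians(80);d=np.array([np.cos(phi),np.sin(phi),0]);th=np.radians(2.8)
Z=np.array([0,0,1.]);a=-d*np.sin(th)+Z*np.cos(th)
q0=R.from_quat(down(np.radians(64.2)));qt=(R.from_rotvec(np.cross(d,Z)*-1*-1*0)*q0)
rot=R.align_vectors([a],[Z])[0];qt=(rot*q0).as_quat();q0=q0.as_quat()
def tcp(s,zc): return C+d*s+Z*zc+a*124
E
python3 - <<'E'
from rig import manip
from h import *
def force():
    F=[]
    for _ in range(6): manip.hold(.05);F.append(manip.read_state()["wrist_force"])
    return np.mean(F,0)
print(R.from_quat(qt).apply([0,0,-1]),a)
manip.line_to(tcp(6,190),qt,max_speed=150)
manip.line_to(tcp(6,80),max_speed=80);manip.line_to(tcp(6,41.5),max_speed=40);manip.hold(.3)
f0=force();print("free",f0)
for s in(16,20,24,26):
    manip.line_to(tcp(s,41.5),max_speed=30);manip.hold(.2);f=force()-f0;print(s,"radial",f@d,f, manip.read_state()["clock"])
E
```

```text
[-0.00848267 -0.04810763  0.99880614] [-0.00848267 -0.04810763  0.99880614]
free [-0.01305528 -0.52514665 -0.99734836]
16 radial 0.43030206748636823 [0.26388789 0.39040962 0.25220582] 14.3667
20 radial 0.544290683778206 [0.29348241 0.50093838 0.21260295] 15.15
24 radial -0.09846255300231291 [-0.03153528 -0.09442098  0.57275387] 15.9333
26 radial -0.5942525195806747 [ 0.15902354 -0.63145996  0.08590805] 16.6833
```

```bash
python3 - <<'E'
from rig import manip
from h import *
f0=np.array([.27,-.08,-.75])  # bias while free near the wall
def rep(t):
    F=[]
    for _ in range(4): manip.hold(.04);F.append(manip.read_state()["wrist_force"])
    f=np.mean(F,0)-f0;print(t,round(f@d,2),f.round(2),round(manip.read_state()["clock"],1))
for i in range(3):
    manip.line_to(tcp(26,118),max_speed=45);rep("up")
    if i==0:
        f=manip.grab_frame("scene");cv2.imwrite("pics/up.png",f["color"][:,:,::-1])
        f=manip.grab_frame("side");cv2.imwrite("pics/ups.png",f["color"][:,:,::-1])
    manip.line_to(tcp(26,41),max_speed=45);rep("down")
x=[cv2.resize(cv2.imread(p)[r[1]:r[1]+130,r[0]:r[0]+130],(400,400),interpolation=cv2.INTER_CUBIC) for p,r in(("pics/up.png",(350,170)),("pics/ups.png",(200,150)))]
cv2.imwrite("pics/c3.png",np.hstack(x))
E
```

```text
up -0.99 [-0.78 -0.87  0.13] 18.7
down -0.21 [-0.5  -0.13 -0.49] 20.8
up -0.5 [-0.18 -0.48  0.13] 22.9
down -0.13 [-0.24 -0.09 -0.07] 24.9
up -0.3 [-0.14 -0.28 -0.21] 26.9
down -0.14 [-0.25 -0.09 -0.3 ] 28.9
```

View pics/c3.png

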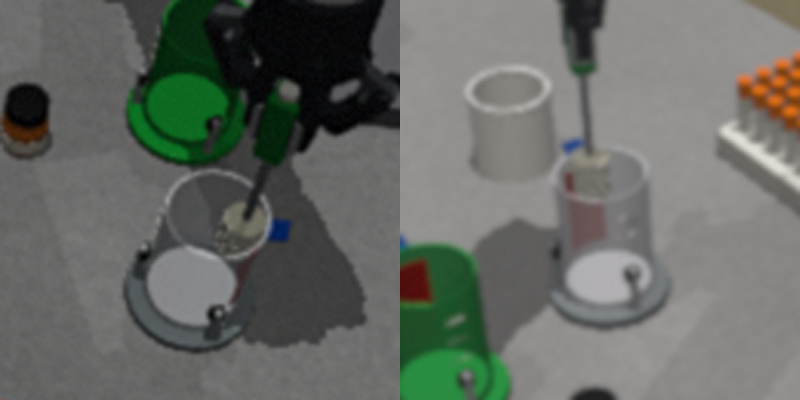

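The head is against the wall over the stripe at the top, but the forces look lower at the bottom. I'll check the bias, since it can drift.

```bash
python3 - <<'E'
from rig import manip
from h import *
def force(n=10):
    F=[]
    for _ in range(n): manip.hold(.05);F.append(manip.read_state()["wrist_force"])
    F=np.array(F);return F.mean(0),F.std(0)
def show(n):
    f=manip.grab_frame("scene");b=f["color"][200:300,365:465];f=manip.grab_frame("side");c=f["color"][170:270,215:315]
    return np.hstack([cv2.resize(x,(400,300),interpolation=cv2.INTER_CUBIC) for x in(b,c)])
A=show(0);f1,s1=force()
manip.line_to(tcp(10,41),max_speed=40);manip.hold(.3);f0,s0=force();B=show(0)
print((f1-f0)@d,f1,s1,f0,s0,manip.read_state()["clock"],manip.read_state()["ee_pos"]-tcp(10,41))
cv2.imwrite("pics/c4.png",np.vstack([A,B])[:,:,::-1])
E
```

```text
-0.843418712160569 [-0.1125991  -0.85318969 -0.67504821] [0.38558893 0.31681435 0.68680835] [-9.76822995e-02  6.09880857e-04 -9.24935225e-01] [0.65097933 0.41433088 0.45453477] 30.975 [-0.0018312   0.0001671  -0.01142301]
```

View pics/c4.png

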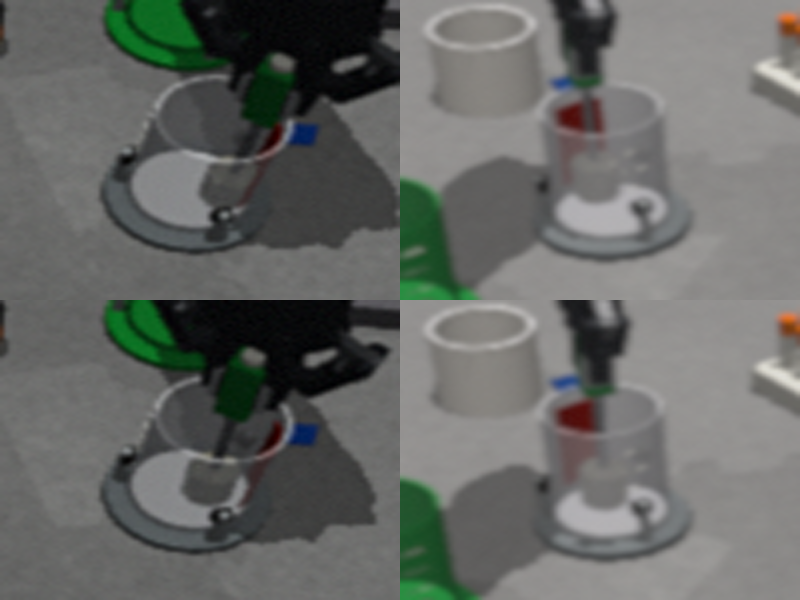

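Contact at the bottom averages 0.84 N against the fresh free reading, so the strokes were properly pressed. Now back to the holder, with a look just above the cup.

```bash
python3 - <<'E'
from rig import manip
from h import *
manip.line_to(tcp(6,60),max_speed=50);manip.line_to(tcp(6,190),max_speed=110)
manip.line_to([551.5,-6,312],q0,max_speed=170);manip.line_to([551.5,-6,239],max_speed=90);manip.hold(.5)
x=[]
for n in("scene","side"):
    f=manip.grab_frame(n);np.savez(f"pics/{n}5.npz",**f);u,v=proj(f,[551,-6,90]).astype(int);print(u,v)
    x.append(cv2.resize(f["color"][v-40:v+40,u-40:u+40],(400,400),interpolation=cv2.INTER_CUBIC))
cv2.imwrite("pics/c5.png",np.hstack(x)[:,:,::-1]);print(manip.read_state()["clock"],manip.read_state()["gripper_width"])
E
```

```text
302 241
346 264
36.225 21.43940329357371
```

View pics/c5.png

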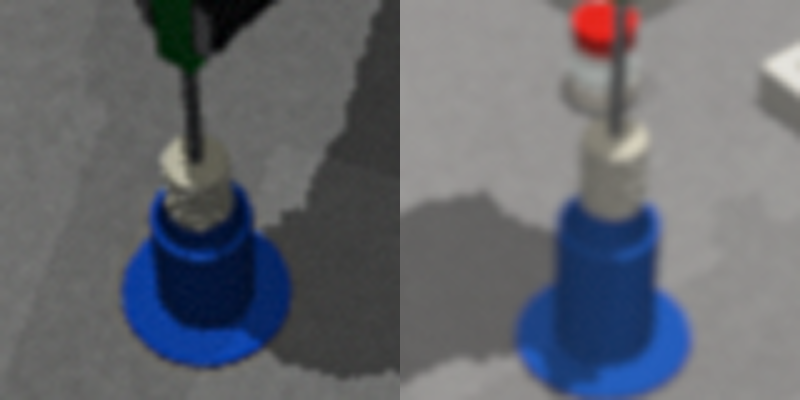

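The head is centred over the cup within about 1 mm in both views (scene 202 vs 202, side 610 vs 608). Lowering it.

```bash
python3 - <<'E'
from rig import manip
from h import *
r=manip.line_to([551.5,-6,158],max_speed=50,stop_force=8);print(r,manip.read_state()["ee_pos"])
if not r:
    r=manip.line_to([551.5,-6,151.5],max_speed=6,stop_force=3);s=manip.read_state();print(r,s["ee_pos"],s["wrist_force"],s["clock"])
E
```

```text
False [551.76006771  -6.01942764 158.33804976]
True [551.48096132  -5.93969704 154.09297856] [ 0.68320846 -0.63878337  5.83178788] 38.6917
```

Contact came at TCP z 154.1, the same height as at pick-up, so the head is on the floor. Releasing now.

```bash
python3 - <<'E'
from rig import manip
from h import *
manip.move_gripper(40);manip.hold(.4);manip.move_gripper(85);manip.hold(.3)
manip.line_to([551.5,-6,260],max_speed=80)
manip.line_to([470,-6,330],max_speed=120);manip.hold(.5)
x=[]
for n in("scene","side"):
    f=manip.grab_frame(n);u,v=proj(f,[551,-6,100]).astype(int)
    x.append(cv2.resize(f["color"][v-80:v+80,u-100:u+100],(400,320),interpolation=cv2.INTER_CUBIC))
cv2.imwrite("pics/c6.png",np.hstack(x)[:,:,::-1]);print(manip.read_state()["clock"])
E
```

```text
43.35
```

View pics/c6.png

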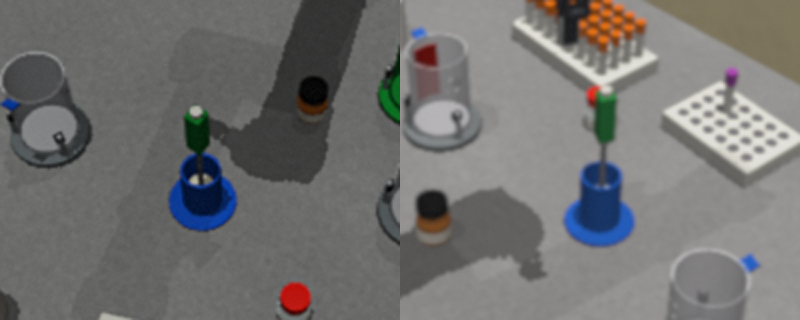

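The brush stands upright in its holder (scene panel (200,160), side panel (603,150)), and the gripper is clear of it.

```bash
python3 -c "
from rig import manip
print(manip.sign_off())"
```

```text
the job is handed in; nothing more can be done
None
```

I scrubbed the stripe three times up and down at roughly 0.8 N, set the brush back upright in its holder and released it, then handed the job in at about 43 s; the red stripe still shows in the camera images.

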